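# Index the dividing fixture to its next hole by the pull ring

### The job

The stone cap on the bench dividing fixture is ready for its next division. Hook a fingertip through the pull ring on the index arm, lift the spring pin clear of its hole from inside the ring (do not pinch the ring), swing the arm one hole anticlockwise as seen from above and no further, and let the pin drop fully home in that hole. Leave everything else on the bench as it stands.

Things in the scene. Friction and masses are not known exactly. Their poses are not given: they have to be found in the camera images.
- dividing_fixture: Bench dividing fixture, bolted down: grey pedestal, steel plate 202 mm across with 16 holes of 12 mm on a circle of 86 mm radius (34 mm apart), top face at z 0.100. Origin: spindle axis, on the table. The arm starts along its +y. Two lugs, 21 mm high, reach 125 mm from the axis, at 20 degrees to the +y side and 35 to the -y side of its -x axis. Scriber post 227 mm high at -y, 122 mm from the axis. z up.
- spindle_axis (a point): Spindle axis at the plate's top face (z 0.100). On the spindle, turning with the dark index arm, stand a wooden chuck (62 mm across) and the white stone cap (69 mm across, its top 219 mm above the table). Near by: an open steel tin at x 0.55 to 0.67, y 0.09 to 0.28, the front of its lid up to z 0.14; a drawer unit at x 0.42 to 0.68, y 0.29 to 0.47, 0.17 high; a rail 66 mm high along the back and right edges.
- start_hole (a point): Centre of the hole in which the pin sits at the start, on the plate's top face (z 0.100). Axes as the fixture's.
- next_hole (a point): Centre of the hole that the pin must end in, on the plate's top face: the neighbour of the start hole, anticlockwise from above. Axes as the fixture's.
- index_arm (a joint): Angle of the index arm about the spindle, rad: 0 in the start hole, growing anticlockwise seen from above; next hole at 0.3927, the one after at 0.785. Light friction (about 1.5 N at the pin); it stays where it is left. With the pin down in a hole it is locked but for about 1 mm of play.
- index_pin (a joint): Lift of the pin, m: 0 fully home in a hole, 0.010 when its round nose just clears the plate, 0.016 at its stop. A spring presses it down with 4.5 N when home, 7.4 N at the stop; its weight adds 1.3 N. Let go between two holes it rides on the plate (reads 0.010) and drops in by itself when the arm brings it over a hole.
- ring_middle (a point): Centre of the pull ring's opening, 58 mm wide (y) by 44 mm high (z), corners of 11 mm radius. The ring is an upright steel stirrup on top of the pin, 86 mm from the spindle axis; this point is 170 mm above the table with the pin home, and rises and swings with it. x points straight away from the spindle, square to the ring's plane; y along the swing (anticlockwise); z up.
- ring_bar (a point): Underside of the ring's top bar, at its middle, 22 mm above ring_middle: what a fingertip lifts. The bar is 7 mm thick along x and 12 mm deep; the ring is 82 mm wide overall. Under the opening: 7 mm of bottom bar, then the pin's neck. The stone is 48 mm behind. From the open outer side, a hand leaned out about 45 degrees can put closed fingertips through, pointing down and inwards. Axes as ring_middle.
- ring_rim: Outer half of the ring's bar (its outer 5 mm over the top and the sides, not the half facing the opening). A finger hooked through the ring bears only on the half facing the opening; a pinching hand presses this half too. Origin: on the pin's axis, 70 mm above the table with the pin home; axes as ring_middle.
- wood_chuck_a: Turned wooden chuck with a steel stud, 68 mm across, 80 mm high; loose, not part of the job. Origin under its middle, on the table.
- wood_chuck_b: Waisted wooden chuck with a small brass-coloured boss, 68 mm across, 60 mm high; loose, not part of the job. Origin under its middle, on the table.
- stone_plug: White stone plug, wide head on a narrower body, 66 mm across, 46 mm high; loose, not part of the job. Origin under its middle, on the table.
- sanding_block: Cork sanding block, 56 x 100 x 28 mm; loose, not part of the job. Origin under its middle, on the table.

How it is judged:
On the way:
1. the pin is lifted clear of the start hole by the fingers on the ring (value of joint index_pin above 0.009 m and value of joint index_arm below 0.25 rad and contact force between the fingers and index_pin above 1 N), for 0.1 s.
At the end, for the whole second after the job is handed in: The index arm stands at the next hole anticlockwise (0.3927 rad, within 0.03 rad) with the pin fully home in it (lifted less than 1.5 mm), at rest (value of joint index_arm between 0.3627 and 0.4227 rad and value of joint index_pin below 0.0015 m and velocity of joint index_arm between -0.05 and 0.05 rad/s); the robot touches nothing.
It fails at once if the arm swings past the next hole, more than half-way to the one after (value of joint index_arm above 0.58905 rad).
It fails at once if the arm swings the wrong way, more than half-way to the hole before (value of joint index_arm below -0.19635 rad).
It fails at once if the ring is pinched: with the pin lifted, the fingers press on the outer half of the ring's bar (value of joint index_pin above 0.003 m and contact force between the fingers and ring_rim above 2 N).
It fails at once if one of the loose things on the bench is moved or lifted by more than 20 mm (distance of any of wood_chuck_a, wood_chuck_b, stone_plug, sanding_block from where it was at the start of the episode above 0.02 m).
It also fails if it takes over 48 s, if anything falls off the work surface, if the arm or the gripper's body presses on something with over 40 N, if the wrist force passes 120 N, or if a joint passes its speed limit or range.

### The arm

A 7-joint arm with a two-finger parallel gripper is mounted at the origin on the work surface; the furniture and walls round the work are solid. World frame = base frame: x ahead of the robot, y to its left, z up, the work surface at z = 0. Lengths are in m, angles in rad, forces in N, time in s.
With the tool pointing down it reaches from about 0.425 to 1.025 m from the base axis. Payload 9.4 kg.
Tool frame: the origin (TCP) lies at the very end of the fingers, on their centre line; the grasp point (between the pads) lies 19 mm behind it; z points along the fingers, x is the direction in which the jaws open and shut, and the axes are right-handed (so a half turn about z gives the same grasp; the last joint's range is limited). The gripper opens to 85 mm and grips with 20 to 120 N. Pads are 22 mm wide; open, the fingers measure 114 mm over their backs; the gripper's body (76 mm by 85 mm) begins 54 mm behind the grasp point. The pads swing forward as they close: fully open they stand 13 mm farther back than shut.
Start: joints at [-1.27, 0.599, -0.003, 1.599, 0.002, 0.943, -0.08], TCP at [0.267, 0.674, 0.231] pointing down, gripper open.
Joint ranges: [-2.57, 2.57], [-0.35, 1.97], [-1.29, 1.29], [0.11, 2.56], [-1.05, 4.19], [0.11, 1.86], [-2.63, 2.63]. Speed limits (rad/s): [2.22, 2.22, 3.01, 3.01, 3.14, 3.14, 3.14].

### API

Orientations are given as a unit quaternion [w, x, y, z].
In Python, from cell import arm gives the robot as it stands. The module is installed in compiled form; this text tells all that it offers.
- The arm moves only by the shell command python3 -m jog 'ROWS' [FORCE]. ROWS is JSON, a list of rows, each a list of 7 numbers: the turn, a rotation vector about the tool's x, y, z normalised to -1 to 1, where 1 is 360 degrees, then the shift along the tool's x, y, z normalised to -1 to 1, where 1 is 0.75 m, then the closure, from 0 (fully open) to 1 (shut). In form: [[rx, ry, rz, tx, ty, tz, fingers], ...]. A call has 1 to 8 rows; each row is the pose to reach, as a shift and turn from the pose commanded when the call began, along the tool's axes at that moment, turning the shorter way round; what a row does not reach only later rows make up. A row lasts 1/8 s, in which the tool goes at most 62.5 mm and 10.7 degrees, less where a joint would pass 70% of its speed; a pose out of reach is approached as far as the arm can. A call with a number of a shift or a turn outside -1 to 1 is refused whole. A call with a gripper value outside its range is refused whole. The fingers move at their own pace and stop on an object; FORCE is the grip in N (left out, the last holds). Time passes only in rows, so rows that repeat a pose let the fingers close. It gives the time, the measured TCP pose, the force and the opening at its end, in the units of the state.
- arm.read_state(): the state, without advancing time (a new reading comes with each control period).
- arm.read_camera(name): name is "side" or "top"; returns a dict with "pixels" (480x640x3 uint8, red, green, blue), "fov_y" (degrees; the focal length in pixels is half the picture's height over the tangent of half this angle, whatever the lens; pixels are square), "cx", "cy" (the principal point, pixels), "T" (4x4, takes a point from camera to world coordinates). Camera axes: x right, y down, z forward; pixel columns grow to the right and rows downward; lengths in m; the calibration is good to about 2 mm. A picture is of the moment at which its call begins. There is no depth.
- arm.finish_job(): hands the job in, once; it reports no verdict.
The state is a dict: "clock": time; "joints": joint angles; "qd": joint speeds; "effort": joint torques, N m; "eef_pos": TCP position; "eef_rot": TCP orientation; "contact_force": force on the tool from outside, world axes, zero at the start; "moment": the same for the moment, N m; "gripper_width": opening from 0.0 (shut) to 1.0 (fully open).
Only numpy, scipy, OpenCV 4.12 (cv2) and the standard library are available. Lean on these libraries where they do the work, as an engineer would, in place of code of your own. Each camera call takes 0.05 s, during which the arm holds its last target.

## Working session

There is one attempt and no reset: what is moved stays moved. The work goes in short steps, Python scripts to look and compute and a shell command to move; the robot and the scene stay as the last step left them, time stands still between calls to the robot, and variables do not carry over. Pictures are saved under pics/ and viewed, and the job is handed in when it is done.

```bash
mkdir -p pics; ls
python3 - <<'E'
from cell import arm
import cv2,numpy as np
np.set_printoptions(precision=4,suppress=True)
print(arm.read_state())
for n in("side","top"):
    c=arm.read_camera(n); cv2.imwrite(f"pics/{n}0.png",c["pixels"][:,:,::-1]); np.savez(f"pics/{n}0.npz",**c)
    print(n,c["fov_y"],c["cx"],c["cy"]);print(c["T"])
E
```

```text
pics
{'clock': 0.0, 'joints': array([-1.2697,  0.6002, -0.0025,  1.6001,  0.0018,  0.9429, -0.0798]), 'qd': array([-0.0014,  0.0009, -0.0021, -0.0003,  0.0018,  0.0019, -0.0005]), 'effort': array([ -0.0017, -77.6438,   1.5645, -25.801 ,   0.0124,   0.0089,
        -0.    ]), 'eef_pos': array([0.2673, 0.6734, 0.2304]), 'eef_rot': array([ 0.0005,  0.8273,  0.5618, -0.0006]), 'contact_force': array([-0.5221, -0.8866,  1.167 ]), 'moment': array([-0.0095,  0.0167,  0.0231]), 'gripper_width': 1.0014114980871995}
side 55.074713639765584 318.2937799896566 228.23136424810906
[[-0.5684 -0.3533  0.7431 -0.2411]
 [-0.8228  0.244  -0.5133  0.58  ]
 [ 0.     -0.9031 -0.4294  0.4934]
 [ 0.      0.      0.      1.    ]]
top 45.92331492251455 320.70517004116454 243.94853110562696
[[-0.0014 -0.9933  0.1156  0.2685]
 [-1.      0.0018  0.0027  0.1255]
 [-0.0028 -0.1156 -0.9933  1.1973]
 [ 0.      0.      0.      1.    ]]
```

View pics/side0.png

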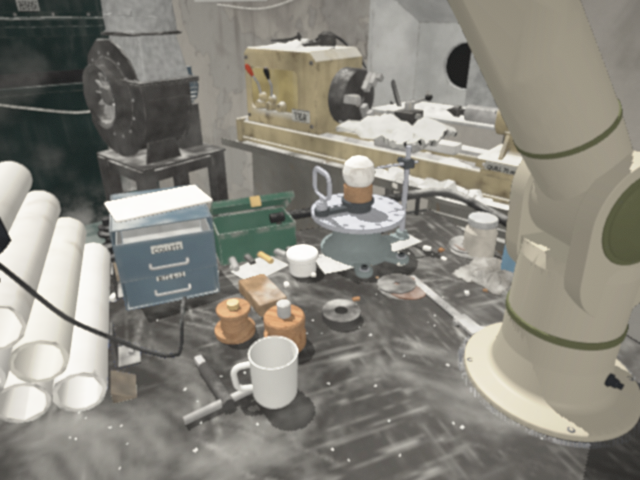

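View pics/top0.png

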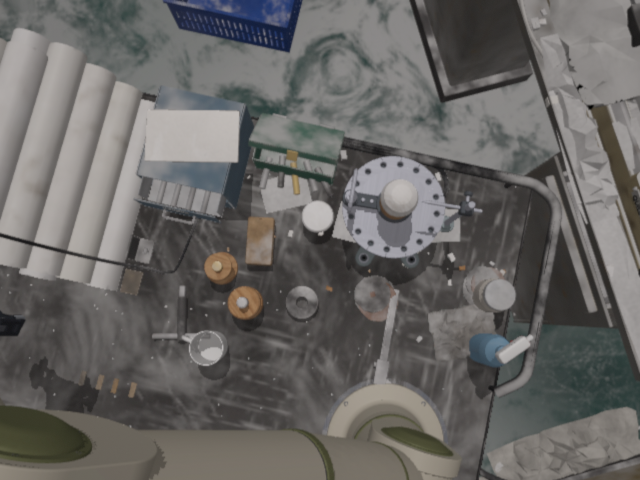

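The top view shows the plate centred near (395,206), with the cap at (399,198) and the ring near (352,198) on its +y side. In the side view the ring is at (322,183). I'll zoom in.

Run:
```python
import cv2
a=cv2.imread("pics/side0.png")[130:290,270:450]; b=cv2.imread("pics/top0.png")[140:280,320:500]
cv2.imwrite("pics/s0z.png",cv2.resize(a,None,fx=4,fy=3.75,interpolation=cv2.INTER_CUBIC) if 0 else cv2.resize(a,None,fx=3.7,fy=3.7,interpolation=cv2.INTER_CUBIC))
cv2.imwrite("pics/t0z.png",cv2.resize(b,None,fx=4,fy=4,interpolation=cv2.INTER_CUBIC))
```

```text
(no output)
```

View pics/s0z.png

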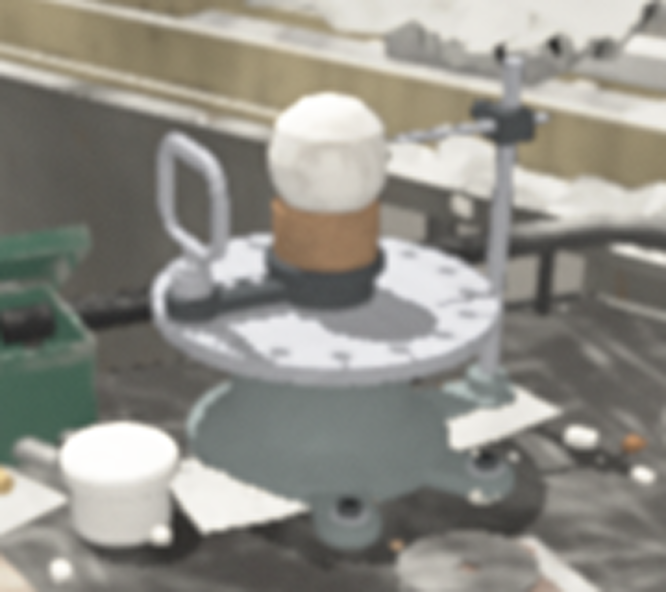

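View pics/t0z.png

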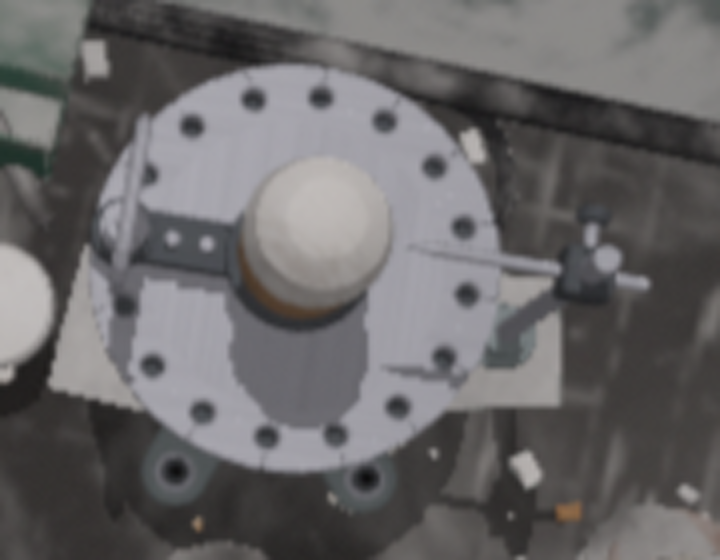

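Zoomed view: the hole centres are clear in the top view, e.g. (254,99), (464,227), (267,436) in the zoom, and the ring runs from (145,118) to (122,268). I'll fit the plate from the holes and triangulate the ring as a check.

```bash
cat > h.py <<'E'
import numpy as np,cv2
np.set_printoptions(precision=4,suppress=True)
def ray(c,u,v):
    f=240/np.tan(np.radians(float(c["fov_y"]))/2); T=c["T"]
    d=T[:3,:3]@np.array([(u-c["cx"])/f,(v-c["cy"])/f,1]); return T[:3,3],d/np.linalg.norm(d)
def onz(c,u,v,z):
    o,d=ray(c,u,v); return o+d*(z-o[2])/d[2]
def proj(c,p):
    f=240/np.tan(np.radians(float(c["fov_y"]))/2); T=c["T"]
    q=T[:3,:3].T@(np.asarray(p)-T[:3,3]); return np.array([f*q[0]/q[2]+c["cx"],f*q[1]/q[2]+c["cy"]])
def tri(c1,p1,c2,p2):
    o1,d1=ray(c1,*p1);o2,d2=ray(c2,*p2)
    s=np.linalg.lstsq(np.c_[d1,-d2],o2-o1,rcond=None)[0]
    a=o1+s[0]*d1;b=o2+s[1]*d2; return (a+b)/2,np.linalg.norm(a-b)
E
python3 - <<'E'
from h import *
from scipy.optimize import least_squares
t=np.load("pics/top0.npz");s=np.load("pics/side0.npz")
g=cv2.cvtColor(t["pixels"],cv2.COLOR_RGB2GRAY).astype(float)
hp=[(254,99),(320,97),(385,122),(434,167),(464,227),(466,294),(444,357),(397,407),(336,435),(267,436),(203,411),(152,365),(125,304),(192,125)]
P=[]
for u,v in hp:
    u=u/4+320-.4;v=v/4+140-.4
    U,V=int(round(u)),int(round(v))
    w=g[V-5:V+6,U-5:U+6]; yy,xx=np.mgrid[V-5:V+6,U-5:U+6]
    k=np.clip(110-w,0,None)*((xx-U)**2+(yy-V)**2<14); 
    P.append(onz(t,(k*xx).sum()/k.sum(),(k*yy).sum()/k.sum(),0.0985)[:2])
P=np.array(P)
def res(x):
    d=P-x[:2]; a=np.arctan2(d[:,1],d[:,0]); n=np.round((a-x[2])/(np.pi/8))
    b=x[2]+n*np.pi/8
    return (P-(x[:2]+x[3]*np.c_[np.cos(b),np.sin(b)])).ravel()
best=min((least_squares(res,[*P.mean(0),a0,.086]) for a0 in(0,.1,.2,.3)),key=lambda r:r.cost)
print(best.x,np.abs(best.fun).max())
c=best.x; print("hole angs deg",np.degrees(c[2])+22.5*np.arange(2,7))
# ring top-bar ends, top
for a in(0,):
  pass
for th in np.degrees(c[2])+22.5*np.arange(3,6):
  r=np.radians(th); p=[c[0]+.086*np.cos(r),c[1]+.086*np.sin(r)]
  print(th,p,"ring top-bar under px top,side:",[proj(k,[*p,.192]) for k in(t,s)],"pinbase",[proj(k,[*p,.115]) for k in (t,s)])
E
```

```text
[ 0.4715 -0.0141  0.2216  0.0857] 0.0007712345306979396
hole angs deg [ 57.6957  80.1957 102.6957 125.1957 147.6957]
80.19571694294979 [np.float64(0.4861310690689062), np.float64(0.07060913612774526)] ring top-bar under px top,side: [array([352.5092, 188.5703]), array([321.1669, 174.3715])] pinbase [array([350.4108, 197.0044]), array([321.0676, 209.4121])]
102.69571694294979 [np.float64(0.45258621518622183), np.float64(0.0697625352286172)] ring top-bar under px top,side: [array([353.1274, 206.8694]), array([331.2764, 178.8279])] pinbase [array([350.9785, 214.0565]), array([330.8189, 214.6248])]
125.19571694294979 [np.float64(0.4219187914008497), np.float64(0.056143318163696096)] ring top-bar under px top,side: [array([360.859 , 223.7079]), array([346.3007, 181.8323])] pinbase [array([358.1618, 229.7398]), array([345.2978, 218.1337])]
```

```bash
cat >> h.py <<'E'
from scipy.spatial.transform import Rotation as Ro
C0=np.array([0.4715,-0.0141]); PH0=np.radians(80.196)
def pose(theta,L,depth,z,lat=0,flip=1):
    """TCP for tool axis crossing ring plane at height z, depth past it; lat along swing"""
    a=PH0+theta; n=np.array([np.cos(a),np.sin(a),0]);t=np.array([-np.sin(a),np.cos(a),0]);k=np.array([0,0,1.])
    L=np.radians(L); zt=-np.sin(L)*n-np.cos(L)*k; xt=-flip*t; yt=np.cross(zt,xt)
    p=np.array([*C0,0])+.086*n+lat*t+z*k+depth*zt
    return p,Ro.from_matrix(np.c_[xt,yt,zt])
def cur(st):
    q=st["eef_rot"]; return np.array(st["eef_pos"]),Ro.from_quat([q[1],q[2],q[3],q[0]])
def row(st,p,R):
    p0,R0=cur(st); return np.r_[(R0.inv()*R).as_rotvec()/(2*np.pi),R0.inv().apply(p-p0)/.75]
def rep(st,theta,L):
    """where tool axis crosses ring plane"""
    p0,R0=cur(st); a=PH0+theta; n=np.array([np.cos(a),np.sin(a),0]);t=np.array([-np.sin(a),np.cos(a),0])
    r=p0-np.array([*C0,0]); zt=R0.as_matrix()[:,2]
    d=(r@n-.086)/(-(zt@n)); x=p0-d*zt
    print("clock",st["clock"],"tcp",p0,"lean",np.degrees(np.arccos(-zt[2])),"depth",d,"cross z",x[2],"lat",(x-np.array([*C0,0]))@t,"F",st["contact_force"],"g",st["gripper_width"])
    print(" joints",st["joints"])
E
python3 - <<'E'
from h import *
from cell import arm
st=arm.read_state()
for f in(1,-1):
  p,R=pose(0,50,-.10,.172,flip=f); print(p,row(st,p,R), "via", row(st,np.array([.45,.32,.36]),R))
E
```

```text
[0.4992 0.1461 0.2363] [-0.116  -0.0942  0.2023 -0.5395  0.5467 -0.0069] via [-0.116  -0.0942  0.2023 -0.3485  0.4003 -0.1721]
[0.4992 0.1461 0.2363] [ 0.0993 -0.1223 -0.2627 -0.5395  0.5467 -0.0069] via [ 0.0993 -0.1223 -0.2627 -0.3485  0.4003 -0.1721]
```

```bash
python3 -m jog '[[0,0,0,0,0,-0.172,1],[0,0,0,-0.05,0.05,-0.172,1],[-0.116,-0.094,0.202,-0.348,0.4,-0.172,1],[-0.116,-0.094,0.202,-0.348,0.4,-0.172,1],[-0.116,-0.094,0.202,-0.348,0.4,-0.172,1],[-0.116,-0.094,0.202,-0.348,0.4,-0.172,1],[-0.116,-0.094,0.202,-0.348,0.4,-0.172,1],[-0.116,-0.094,0.202,-0.348,0.4,-0.172,1]]' 20
python3 - <<'E'
from h import *
from cell import arm
st=arm.read_state(); rep(st,0,50)
print(row(st,np.array([.45,.32,.36]),pose(0,50,0,0)[1]),row(st,*pose(0,50,-.10,.172)))
E
```

```text
clock: 1.1
eef_pos: [0.4507, 0.3183, 0.3608]
eef_rot: [0.317, 0.941, 0.117, -0.027]
contact_force: [0.8, 0.5, -0.6]
gripper_width: -0.006
clock 1.1 tcp [0.4507 0.3183 0.3608] lean 37.151775784737836 depth 0.40295080365935104 cross z 0.6819935985374053 lat 0.12802379317679452 F [ 0.7741  0.5069 -0.5514] g -0.005530071791357789
 joints [-1.2085  0.5105  0.4138  1.6621  0.2588  1.475  -0.6344]
[-0.0331 -0.0269  0.0573 -0.0003 -0.0027 -0.0005] [-0.0331 -0.0269  0.0573  0.0368  0.0942  0.2724]
```

```bash
sed -i 's|d=(r@n-.086)/(-(zt@n))|d=(r@n-.086)/(zt@n)|' h.py
python3 -m jog '[[-0.033,-0.027,0.057,0,0,0,1],[-0.033,-0.027,0.057,0.01,0.03,0.1,1],[-0.033,-0.027,0.057,0.037,0.094,0.272,1],[-0.033,-0.027,0.057,0.037,0.094,0.272,1],[-0.033,-0.027,0.057,0.037,0.094,0.272,1],[-0.033,-0.027,0.057,0.037,0.094,0.272,1],[-0.033,-0.027,0.057,0.037,0.094,0.272,1]]'
python3 - <<'E'
from h import *
from cell import arm
st=arm.read_state(); rep(st,0,50)
print(row(st,*pose(0,50,-.10,.172)))
for n in("side","top"):
    c=arm.read_camera(n); np.savez(f"pics/{n}1.npz",**c)
    im=c["pixels"][:,:,::-1]; im=im[100:300,230:470] if n=="side" else im[110:290,270:486]
    cv2.imwrite(f"pics/{n}1.png",cv2.resize(im,None,fx=3,fy=3,interpolation=cv2.INTER_CUBIC))
E
```

```text
clock: 1.98
eef_pos: [0.4994, 0.1505, 0.2352]
eef_rot: [0.419, 0.904, -0.073, -0.037]
contact_force: [-0.2, 0.5, 0.8]
gripper_width: 0.0
clock 1.975 tcp [0.4994 0.1505 0.2352] lean 49.785403087518006 depth -0.10595789879750797 cross z 0.16682100802520125 lat 0.00025186040269535077 F [-0.183   0.5381  0.7556] g 0.00010840999114963331
 joints [-1.0493  0.7241  0.5395  1.8432  0.3009  1.2675 -0.8617]
[-0.0006 -0.0004  0.0013  0.0006  0.0048  0.0035]
```

View pics/side1.png

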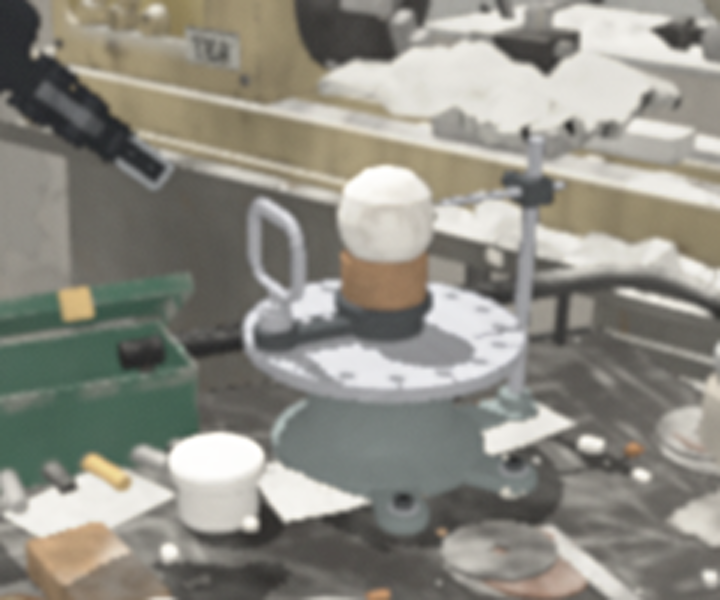

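View pics/top1.png

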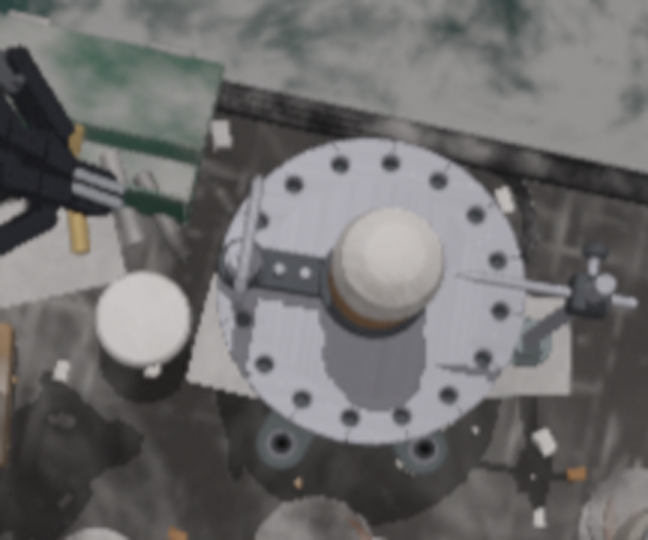

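The fingertip is at about (162,172) in the side zoom and (120,193) in the top zoom, in line with the ring, whose opening centre is near (276,250) in the side zoom. I'll check predictions against the picture and compute the next approach with a lean of 55°.

Run:
```python
from h import *
from cell import arm
st=arm.read_state()
s=np.load("pics/side1.npz");t=np.load("pics/top1.npz")
m=np.array([.4861,.0706,.170]); a=PH0;tt=np.array([-np.sin(a),np.cos(a),0]);k=np.array([0,0,1])
z=lambda q,o:(q-np.array(o))*3
so=(230,100);to=(270,110)
print("mid",z(proj(s,m),so),"inner corners side",[z(proj(s,m+i*.029*tt+j*.022*k),so) for i in(-1,1) for j in(-1,1)])
print("outer",[z(proj(s,m+i*.041*tt),so) for i in(-1,1)],z(proj(s,m+.034*k),so))
print("tcp side,top",z(proj(s,st["eef_pos"]),so),z(proj(t,st["eef_pos"]),to))
print("ring ends top",[z(proj(t,m+i*.041*tt),to) for i in(-1,1)])
print(row(st,*pose(0,55,-.035,.170)),row(st,*pose(0,55,.02,.170)))
```

```text
mid [273.4506 253.9137] inner corners side [array([255.889 , 270.5226]), array([255.7124, 210.8052]), array([291.7372, 298.3551]), array([292.2977, 236.0889])]
outer [array([248.7504, 235.7796]), array([299.9808, 273.3913])] [273.5867 206.0655]
tcp side,top [158.543  175.8036] [112.2963 197.3444]
ring ends top [array([256.4403, 179.1021]), array([234.7636, 308.2072])]
[-0.0146 -0.0006  0.0014  0.0004 -0.0007  0.0927] [-0.0146 -0.0006  0.0014  0.0001  0.006   0.1658]
```

Predicted and seen positions agree to about 1 px, and the ring and fingertip are offset the same way. I'll move in to just outside the ring.

```bash
python3 -m jog '[[-0.0146,-0.0006,0.0014,0,0,0.02,1],[-0.0146,-0.0006,0.0014,0.0004,-0.0007,0.0925,1],[-0.0146,-0.0006,0.0014,0.0004,-0.0007,0.0925,1],[-0.0146,-0.0006,0.0014,0.0004,-0.0007,0.0925,1]]'
python3 - <<'E'
from h import *
from cell import arm
st=arm.read_state(); rep(st,0,50)
print(row(st,*pose(0,55,.02,.170)))
for n in("side","top"):
    c=arm.read_camera(n); np.savez(f"pics/{n}2.npz",**c)
    im=c["pixels"][:,:,::-1]; im=im[130:250,260:420] if n=="side" else im[140:260,290:450]
    cv2.imwrite(f"pics/{n}2.png",cv2.resize(im,None,fx=5,fy=5,interpolation=cv2.INTER_CUBIC))
E
```

```text
clock: 2.58
eef_pos: [0.4912, 0.0986, 0.1904]
eef_rot: [0.46, 0.884, -0.076, -0.039]
contact_force: [0.5, -0.1, 0.4]
gripper_width: 0.001
clock 2.575 tcp [0.4912 0.0986 0.1904] lean 55.019915934959066 depth -0.03473079418544748 cross z 0.17046524773738866 lat -0.0002070298120077253 F [ 0.5016 -0.1224  0.3709] g 0.0014521588056922562
 joints [-1.0242  0.8095  0.5538  1.9313  0.3482  1.1661 -0.9087]
[ 0.0001  0.     -0.0001 -0.0003 -0.0005  0.0733]
```

View pics/side2.png

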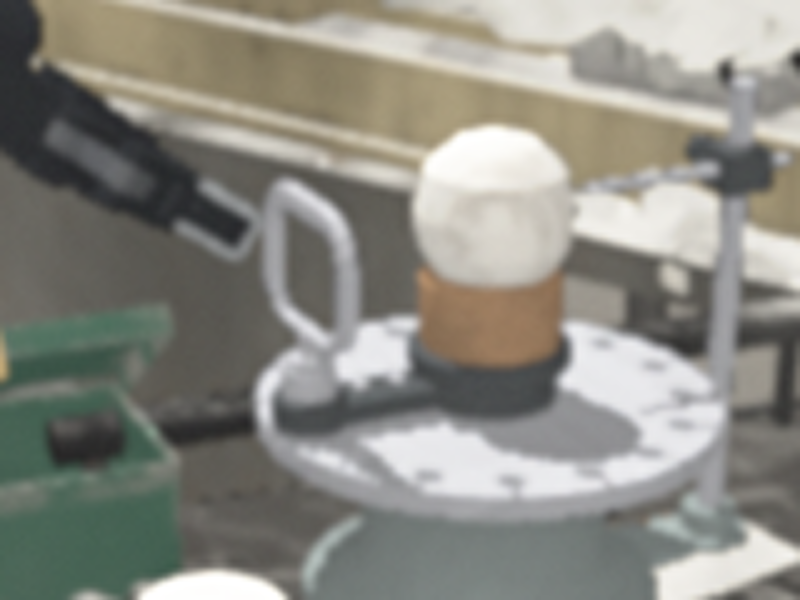

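View pics/top2.png

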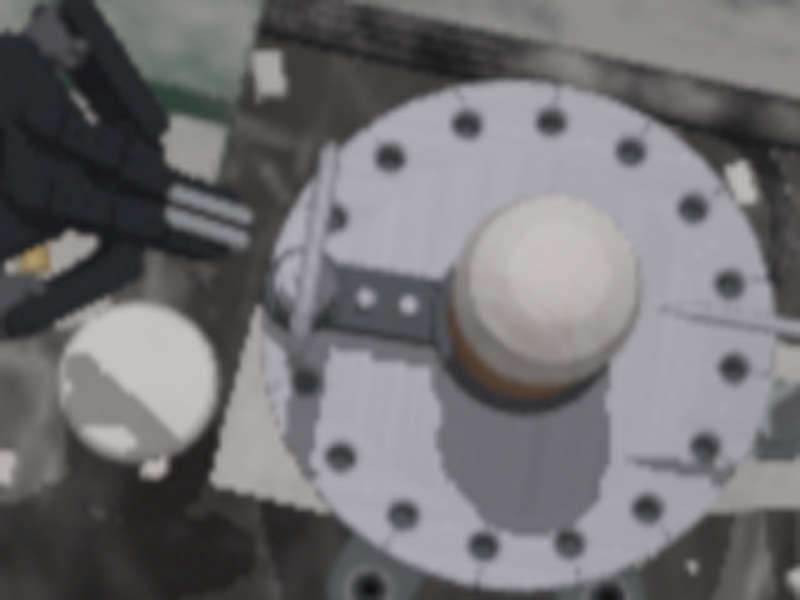

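The tip is at (250,235) in the side zoom, heading for the opening's centre at (312,265). In the top view it is central between the ring's ends. Inserting in small steps.

```bash
python3 -m jog '[[0,0,0,0,0,0.02,1],[0,0,0,0,0,0.035,1],[0,0,0,0,0,0.05,1],[0,0,0,0,0,0.05,1]]'
python3 - <<'E'
from h import *
from cell import arm
st=arm.read_state(); rep(st,0,50)
print(row(st,*pose(0,55,.022,.170)))
E
```

```text
clock: 3.18
eef_pos: [0.485, 0.0661, 0.1684]
eef_rot: [0.461, 0.883, -0.077, -0.041]
contact_force: [0.7, 0.0, -0.2]
gripper_width: 0.0
clock 3.175 tcp [0.485  0.0661 0.1684] lean 55.15186838582714 depth 0.0056412785312525675 cross z 0.17158871311881332 lat 0.0003689544704246118 F [ 0.7257  0.0087 -0.166 ] g 2.9737070306558647e-05
 joints [-0.995   0.8318  0.557   1.9908  0.3687  1.0791 -0.9239]
[ 0.0004  0.0005 -0.0002  0.0006 -0.0018  0.023 ]
```

```bash
python3 -m jog '[[0,0,0,0,-0.001,0.008,1],[0,0,0,0,-0.001,0.016,1],[0,0,0,0,-0.0015,0.023,1],[0,0,0,0,-0.0015,0.023,1]]'
python3 - <<'E'
from h import *
from cell import arm
st=arm.read_state(); rep(st,0,50)
p,R=cur(st)
for dz in(.006,.010,.014,.018,.022): print(dz,row(st,p+[0,0,dz],R))
for n in("side","top"):
    c=arm.read_camera(n); np.savez(f"pics/{n}3.npz",**c)
    im=c["pixels"][:,:,::-1]; im=im[130:250,260:420] if n=="side" else im[140:260,290:450]
    cv2.imwrite(f"pics/{n}3.png",cv2.resize(im,None,fx=5,fy=5,interpolation=cv2.INTER_CUBIC))
E
```

```text
clock: 3.68
eef_pos: [0.483, 0.0536, 0.1577]
eef_rot: [0.461, 0.883, -0.077, -0.04]
contact_force: [-0.5, -0.3, 0.6]
gripper_width: -0.005
clock 3.675 tcp [0.483  0.0536 0.1577] lean 55.102416358956745 depth 0.021135004637728192 cross z 0.16977400737440607 lat 0.00012909218182419204 F [-0.5342 -0.281   0.5796] g -0.004555751530247431
 joints [-0.9825  0.8444  0.5577  2.0137  0.3779  1.0389 -0.9318]
0.006 [ 0.      0.      0.     -0.      0.0066 -0.0046]
0.01 [ 0.      0.      0.     -0.      0.0109 -0.0076]
0.014 [ 0.      0.      0.     -0.      0.0153 -0.0107]
0.018 [ 0.      0.      0.     -0.      0.0197 -0.0137]
0.022 [ 0.      0.      0.     -0.      0.0241 -0.0168]
```

View pics/side3.png

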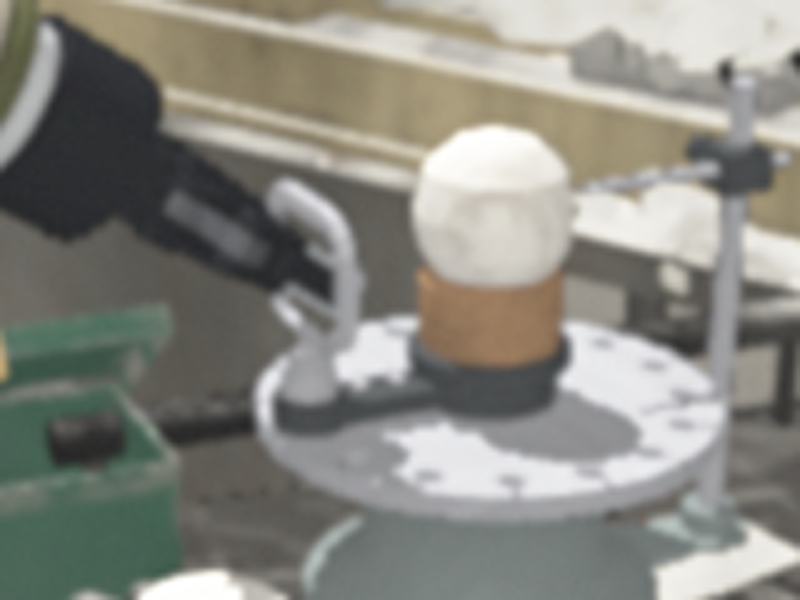

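View pics/top3.png

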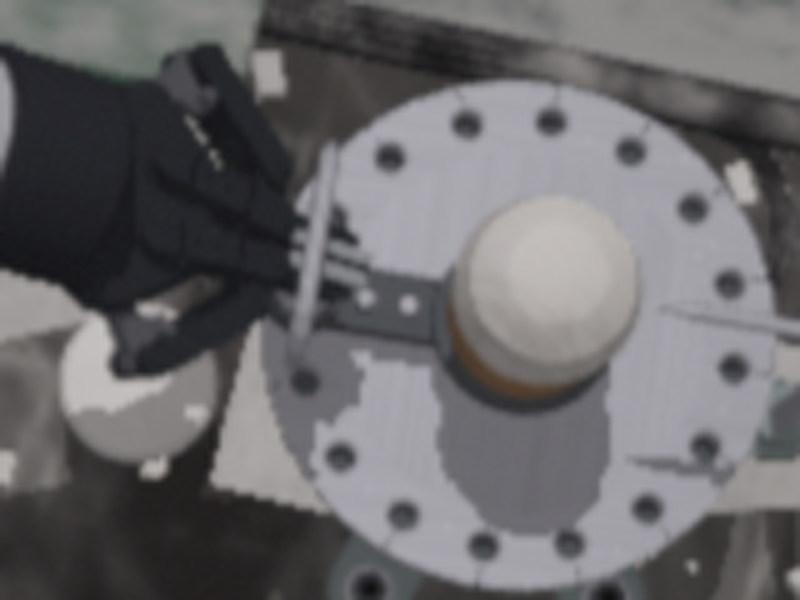

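The fingertip is through the ring and touches nothing: the tip appears inside the opening at (325,275) in the side zoom and past the ring at (360,255) in the top zoom. Lifting straight up.

```bash
python3 -m jog '[[0,0,0,0,0.0035,-0.0025,1],[0,0,0,0,0.0066,-0.0046,1],[0,0,0,0,0.009,-0.006,1],[0,0,0,0,0.0109,-0.0076,1],[0,0,0,0,0.0109,-0.0076,1]]'
python3 - <<'E'
from h import *
from cell import arm
rep(arm.read_state(),0,50)
E
```

```text
clock: 4.4
eef_pos: [0.4833, 0.0543, 0.1674]
eef_rot: [0.46, 0.884, -0.076, -0.04]
contact_force: [0.7, 0.1, -5.3]
gripper_width: 0.001
clock 4.4 tcp [0.4833 0.0543 0.1674] lean 55.016333624708814 depth 0.020216371808361895 cross z 0.17900008960481847 lat 4.38499228324232e-05 F [ 0.7086  0.0749 -5.267 ] g 0.0007024330833838301
 joints [-0.9862  0.8283  0.562   2.0108  0.3807  1.0543 -0.9248]
```

```bash
python3 -m jog '[[0,0,0,0,0.004,-0.003,1],[0,0,0,0,0.008,-0.0055,1],[0,0,0,0,0.0115,-0.008,1],[0,0,0,0,0.0115,-0.008,1]]'
python3 - <<'E'
from h import *
from cell import arm
rep(arm.read_state(),0,50)
for n in("side",):
    c=arm.read_camera(n); np.savez(f"pics/{n}4.npz",**c)
    im=c["pixels"][:,:,::-1]; im=im[130:250,260:420] if n=="side" else im[140:260,290:450]
    cv2.imwrite(f"pics/{n}4.png",cv2.resize(im,None,fx=5,fy=5,interpolation=cv2.INTER_CUBIC))
rep(arm.read_state(),0,50)
E
```

```text
clock: 4.9
eef_pos: [0.4833, 0.0542, 0.1783]
eef_rot: [0.46, 0.884, -0.076, -0.04]
contact_force: [-1.0, 1.5, -8.1]
gripper_width: 0.002
clock 4.9 tcp [0.4833 0.0542 0.1783] lean 55.02706652773311 depth 0.020317788165019203 cross z 0.1899424574637755 lat 3.061715669613249e-05 F [-0.9709  1.4651 -8.1024] g 0.0018763541210919017
 joints [-0.9898  0.8114  0.5676  2.0079  0.3845  1.0718 -0.9173]
clock 4.95 tcp [0.4833 0.0542 0.1782] lean 55.032785970349295 depth 0.02033714037125719 cross z 0.18983619811397812 lat 2.4141006106066944e-05 F [ 0.8375  1.8657 -7.7331] g 0.0027914656283686214
 joints [-0.9898  0.8116  0.5675  2.008   0.3845  1.0716 -0.9174]
```

View pics/side4.png

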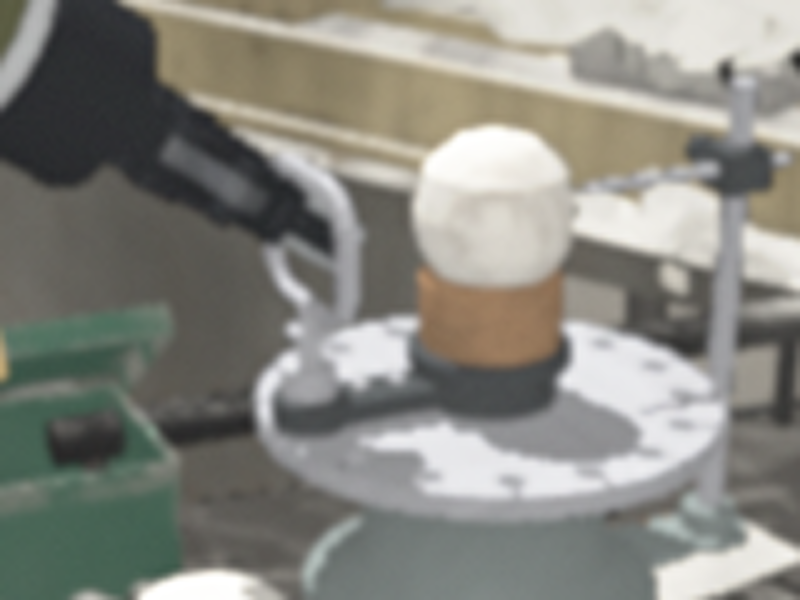

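The ring's top has risen from about (285,180) to (285,153) in the zoom, roughly 12 mm. I'll measure it by template matching.

Run:
```python
from h import *
a=np.load("pics/side3.npz");b=np.load("pics/side4.npz")
f=lambda c:cv2.resize(cv2.cvtColor(c["pixels"],cv2.COLOR_RGB2GRAY),None,fx=8,fy=8,interpolation=cv2.INTER_CUBIC)
A,B=f(a),f(b)
mm=np.linalg.norm(proj(a,[.486,.0706,.18])-proj(a,[.486,.0706,.17]))/10
for (x0,x1,y0,y1) in [(326,333,173,186),(322,333,186,200),(317,333,165,180)]:
    t=A[y0*8:y1*8,x0*8:x1*8]; r=B[(y0-12)*8:(y1+2)*8,(x0-2)*8:(x1+2)*8]
    m=cv2.minMaxLoc(cv2.matchTemplate(r,t,cv2.TM_CCOEFF_NORMED)); print(m[1],m[3][0]/8-2,(12-m[3][1]/8)/mm,"mm up")
```

```text
0.9512652158737183 0.375 11.854228446979398 mm up
0.7980219721794128 -0.25 0.0 mm up
0.7935613989830017 -1.375 17.5119283875832 mm up
```

Run:
```python
from h import *
from cell import arm
st=arm.read_state()
p0,R0=cur(st)
pa,Ra=pose(0,55,.0203,.1899)
for th in np.arange(.03,.25,.03):
    pb,Rb=pose(th,55,.0203,.1911)
    print(round(th,2),np.r_[(Ra.inv()*Rb).as_rotvec()/(2*np.pi),Ra.inv().apply(pb-pa)/.75])
```

```text
0.03 [-0.      0.0039 -0.0027 -0.0028  0.0013 -0.0009]
0.06 [ 0.      0.0078 -0.0055 -0.0055  0.0014 -0.0008]
0.09 [ 0.      0.0117 -0.0082 -0.0083  0.0015 -0.0006]
0.12 [-0.      0.0156 -0.011  -0.0111  0.0017 -0.0004]
0.15 [ 0.      0.0196 -0.0137 -0.0138  0.0019 -0.0001]
0.18 [ 0.      0.0235 -0.0164 -0.0166  0.0022  0.0003]
0.21 [-0.      0.0274 -0.0192 -0.0193  0.0025  0.0007]
0.24 [ 0.      0.0313 -0.0219 -0.022   0.0028  0.0013]
```

```bash
python3 -m jog '[[0,0,0,0,0.0013,-0.0009,1],[0,0.0039,-0.0027,-0.0028,0.0013,-0.0009,1],[0,0.0078,-0.0055,-0.0055,0.0014,-0.0008,1],[0,0.0117,-0.0082,-0.0083,0.0015,-0.0006,1],[0,0.0156,-0.011,-0.0111,0.0017,-0.0004,1],[0,0.0196,-0.0137,-0.0138,0.0019,-0.0001,1],[0,0.0235,-0.0164,-0.0166,0.0022,0.0003,1],[0,0.0235,-0.0164,-0.0166,0.0022,0.0003,1]]'
python3 - <<'E'
from h import *
from cell import arm
rep(arm.read_state(),.18,50)
for n in("side","top"):
    c=arm.read_camera(n); np.savez(f"pics/{n}5.npz",**c)
    im=c["pixels"][:,:,::-1]; im=im[130:250,260:420] if n=="side" else im[140:260,290:450]
    cv2.imwrite(f"pics/{n}5.png",cv2.resize(im,None,fx=5,fy=5,interpolation=cv2.INTER_CUBIC))
E
```

```text
clock: 5.95
eef_pos: [0.47, 0.055, 0.1795]
eef_rot: [0.462, 0.887, 0.004, 0.001]
contact_force: [-1.4, 3.9, -8.6]
gripper_width: 0.001
clock 5.95 tcp [0.47   0.055  0.1795] lean 55.09045889624778 depth 0.02055152338100691 cross z 0.19129019355848662 lat 0.0008875591642302457 F [-1.4075  3.9352 -8.5992] g 0.0008757500994624252
 joints [-1.0723  0.78    0.5726  2.1213  0.504   0.9481 -0.9491]
```

View pics/side5.png

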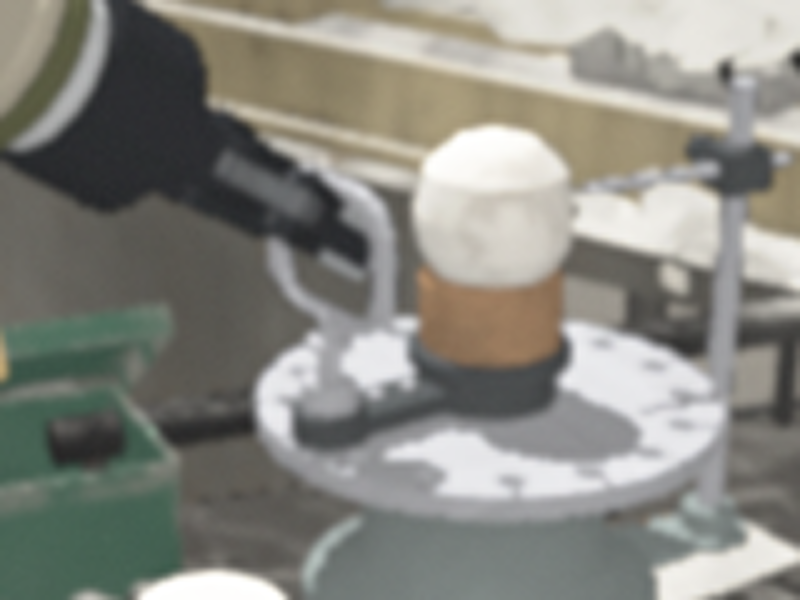

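View pics/top5.png

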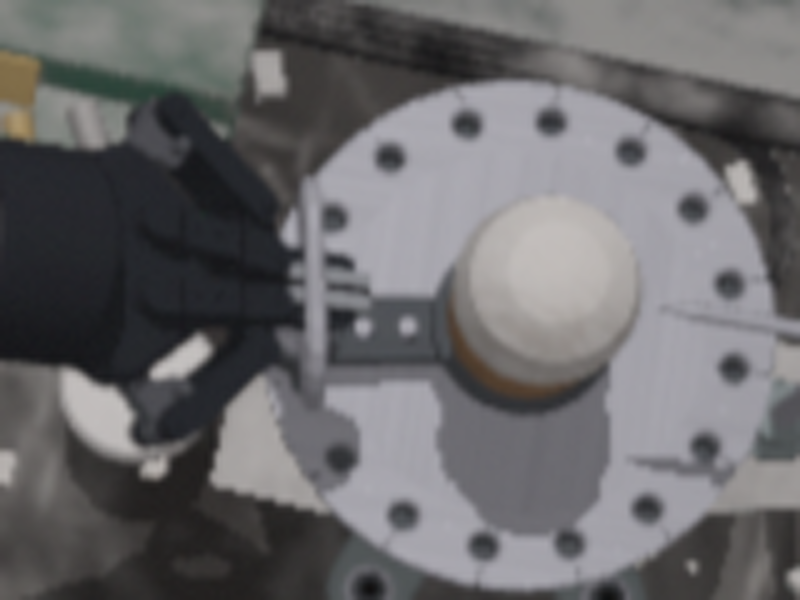

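The arm follows the finger by friction: the two screws in the top zoom now lie level at (364,327) and (407,327), so the arm is near 0.17 rad. Continuing to the next hole.

Run:
```python
from h import *
pa,Ra=pose(.18,55,.0203,.1911)
for th in (.215,.25,.285,.32,.35,.375,.393):
    pb,Rb=pose(th,55,.0203,.1911)
    print(round(th,3),np.r_[(Ra.inv()*Rb).as_rotvec()/(2*np.pi),Ra.inv().apply(pb-pa)/.75])
# arm angle from screws
for n in ("top0","top5"):
  c=np.load(f"pics/{n}.npz"); g=cv2.cvtColor(c["pixels"],cv2.COLOR_RGB2GRAY)
  im=cv2.resize(g[190:215,358:376],None,fx=10,fy=10,interpolation=cv2.INTER_CUBIC)
  m=(im>105).astype(np.uint8); k,l,s,ce=cv2.connectedComponentsWithStats(m)
  for i in range(1,k):
    if s[i,4]<1500 : 
      u,v=ce[i]/10-.45+[358,190]; p=onz(c,u,v,.118)[:2]-C0; print(n,s[i,4],(u,v),"r",np.hypot(*p),"theta",np.arctan2(p[1],p[0])-PH0)
```

```text
0.215 [-0.      0.0046 -0.0032 -0.0032  0.      0.    ]
0.25 [ 0.      0.0091 -0.0064 -0.0065  0.0001  0.0002]
0.285 [ 0.      0.0137 -0.0096 -0.0097  0.0003  0.0004]
0.32 [-0.      0.0183 -0.0128 -0.0129  0.0005  0.0007]
0.35 [-0.      0.0222 -0.0155 -0.0156  0.0008  0.0011]
0.375 [ 0.      0.0254 -0.0178 -0.0179  0.001   0.0014]
0.393 [ 0.      0.0278 -0.0194 -0.0196  0.0012  0.0017]
top0 1263 (np.float64(362.7385985748219), np.float64(198.96029295328583)) r 0.061867161407186046 theta 0.006613773352582175
top0 1304 (np.float64(371.2765337423313), np.float64(200.42898773006135)) r 0.04512385870372442 theta 0.010631698662644018
top5 1397 (np.float64(371.10347172512525), np.float64(204.65794559770939)) r 0.044989485066678596 theta 0.1954258138123688
top5 1308 (np.float64(362.23853211009174), np.float64(204.95344036697247)) r 0.06213809488487824 theta 0.19750315447719036
top5 1310 (np.float64(366.6846564885496), np.float64(214.12709923664121)) r 0.0571885626979772 theta 0.5213074282453101
```

The screws give θ ≈ 0.188 rad after taking off the 0.008 offset of the first picture. The arm is tracking well.

```bash
python3 -m jog '[[0,0.0046,-0.0032,-0.0032,0,0,1],[0,0.0091,-0.0064,-0.0065,0.0001,0.0002,1],[0,0.0137,-0.0096,-0.0097,0.0003,0.0004,1],[0,0.0183,-0.0128,-0.0129,0.0005,0.0007,1],[0,0.0222,-0.0155,-0.0156,0.0008,0.0011,1],[0,0.0254,-0.0178,-0.0179,0.001,0.0014,1],[0,0.0265,-0.0185,-0.0186,0.0011,0.0015,1],[0,0.0265,-0.0185,-0.0186,0.0011,0.0015,1]]'
cat > th.py <<'E'
from h import *
def theta(c):
  # screws: predicted along arm; search bright blobs near r .045,.062
  g=cv2.cvtColor(c["pixels"],cv2.COLOR_RGB2GRAY)
  im=cv2.resize(g[185:235,350:380],None,fx=10,fy=10,interpolation=cv2.INTER_CUBIC)
  k,l,s,ce=cv2.connectedComponentsWithStats((im>105).astype(np.uint8))
  for i in range(1,k):
    if 300<s[i,4]<2500:
      u,v=ce[i]/10-.45+[350,185]; p=onz(c,u,v,.118)[:2]-C0; r=np.hypot(*p)
      if abs(r-.045)<.003 or abs(r-.062)<.003: print(s[i,4],"r",r,"theta",np.arctan2(p[1],p[0])-PH0-.008)
E
python3 - <<'E'
from th import *
from cell import arm
rep(arm.read_state(),.385,50)
for n in("side","top"):
    c=arm.read_camera(n); np.savez(f"pics/{n}6.npz",**c)
    if n=="top":theta(c)
    im=c["pixels"][:,:,::-1]; im=im[130:250,260:420] if n=="side" else im[140:260,290:450]
    cv2.imwrite(f"pics/{n}6.png",cv2.resize(im,None,fx=5,fy=5,interpolation=cv2.INTER_CUBIC))
E
```

```text
clock: 7.05
eef_pos: [0.4565, 0.0533, 0.1796]
eef_rot: [0.46, 0.882, 0.093, 0.048]
contact_force: [-1.3, 4.2, -8.2]
gripper_width: -0.002
clock 7.05 tcp [0.4565 0.0533 0.1796] lean 55.09113412314306 depth 0.02064403023465741 cross z 0.19140252983681064 lat 0.00024578264364548934 F [-1.2989  4.1518 -8.2067] g -0.002427297547334518
 joints [-1.1678  0.7569  0.5982  2.2555  0.6689  0.796  -1.0185]
1374 r 0.04511394467486029 theta 0.3883997820799301
```

View pics/side6.png

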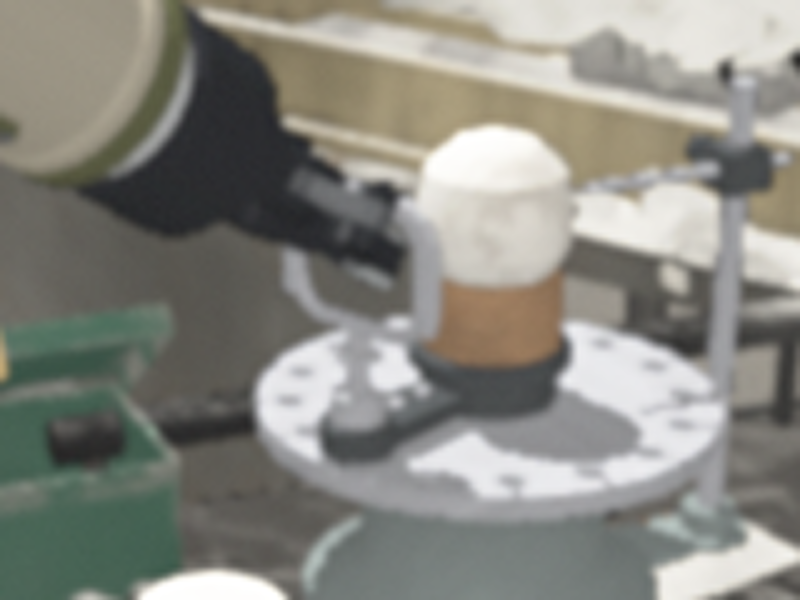

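View pics/top6.png

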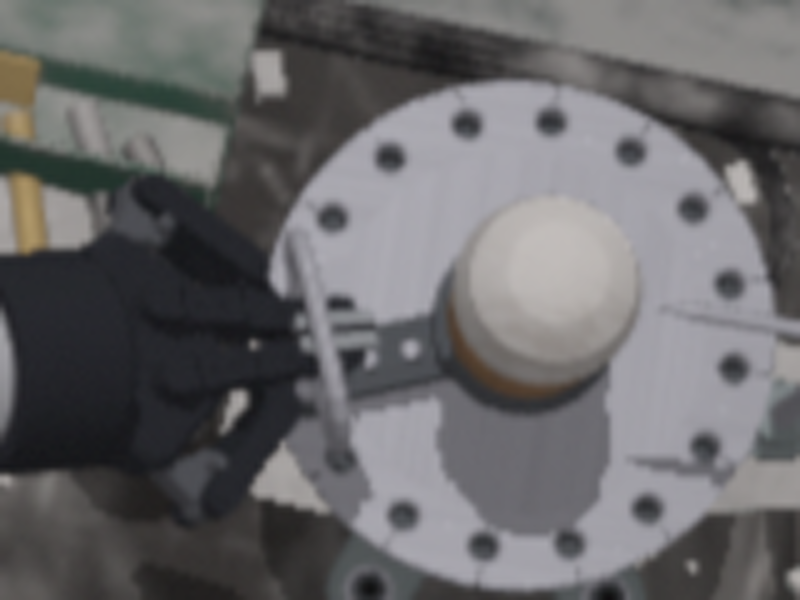

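The screws give θ ≈ 0.388 rad, within the hole's catch. Lowering straight down.

```bash
python3 -m jog '[[0,0,0,0,-0.004,0.003,1],[0,0,0,0,-0.008,0.0056,1],[0,0,0,0,-0.012,0.0084,1],[0,0,0,0,-0.0145,0.01,1],[0,0,0,0,-0.017,0.012,1],[0,0,0,0,-0.0195,0.0136,1],[0,0,0,0,-0.0219,0.0153,1],[0,0,0,0,-0.0219,0.0153,1]]'
python3 - <<'E'
from th import *
from cell import arm
rep(arm.read_state(),.3927,50)
for n in("side","top"):
    c=arm.read_camera(n); np.savez(f"pics/{n}7.npz",**c)
    if n=="top":theta(c)
    im=c["pixels"][:,:,::-1]; im=im[130:250,260:420] if n=="side" else im[140:260,290:450]
    cv2.imwrite(f"pics/{n}7.png",cv2.resize(im,None,fx=5,fy=5,interpolation=cv2.INTER_CUBIC))
E
```

```text
clock: 8.15
eef_pos: [0.4568, 0.0531, 0.1596]
eef_rot: [0.46, 0.882, 0.093, 0.048]
contact_force: [0.3, 0.1, 0.0]
gripper_width: -0.003
clock 8.15 tcp [0.4568 0.0531 0.1596] lean 55.121360744985175 depth 0.02097423236365107 cross z 0.17160991602857847 lat -0.0005833997480399651 F [0.3013 0.1171 0.0321] g -0.0033934040766998453
 joints [-1.1606  0.7982  0.5907  2.2615  0.6722  0.7564 -1.0456]
1386 r 0.0451379739774327 theta 0.38666473235335364
```

View pics/side7.png

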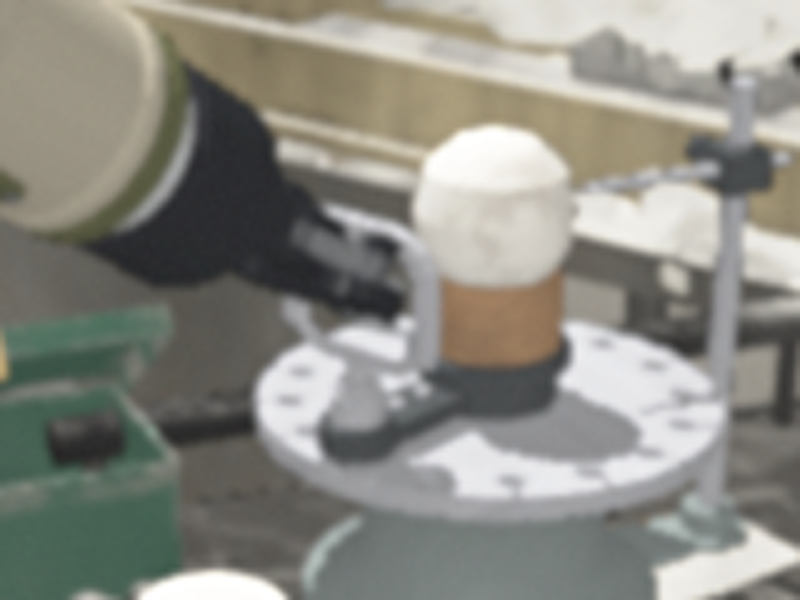

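The ring has dropped about 30 zoom px (13 mm) and force is zero, so the pin looks home. Withdrawing along the finger axis.

```bash
python3 -m jog '[[0,0,0,0,-0.001,-0.01,1],[0,0,0,0,-0.001,-0.03,1],[0,0,0,0,-0.001,-0.055,1],[0,0,0,0,-0.001,-0.09,1],[0,0,0,0,-0.001,-0.15,1],[0,0,0,0,-0.001,-0.2,1],[0,0,0,0,-0.001,-0.2,1],[0,0,0,0,-0.001,-0.2,1]]'
python3 - <<'E'
from th import *
from cell import arm
rep(arm.read_state(),.3927,50)
for n in("side","top"):
    c=arm.read_camera(n); np.savez(f"pics/{n}8.npz",**c)
    if n=="top":theta(c)
    im=c["pixels"][:,:,::-1]
    cv2.imwrite(f"pics/{n}8f.png",im); im=im[130:250,260:420] if n=="side" else im[140:260,290:450]
    cv2.imwrite(f"pics/{n}8.png",cv2.resize(im,None,fx=5,fy=5,interpolation=cv2.INTER_CUBIC))
s=np.load("pics/side8.npz")
a=PH0+.3927;n=np.array([np.cos(a),np.sin(a),0]);t=np.array([-np.sin(a),np.cos(a),0]);k=np.array([0,0,1.])
m=np.r_[C0,0]+.086*n
z=lambda p:(proj(s,p)-[260,130])*5
for h in(0,.010): print(h,"outer top",z(m+(.204+h)*k),"opening top",z(m+(.192+h)*k),"opening bottom",z(m+(.148+h)*k))
E
```

```text
clock: 9.25
eef_pos: [0.4307, 0.1738, 0.2448]
eef_rot: [0.46, 0.882, 0.093, 0.048]
contact_force: [0.5, 0.9, -0.2]
gripper_width: -0.0
clock 9.25 tcp [0.4307 0.1738 0.2448] lean 55.08231601019007 depth -0.129555567753309 cross z 0.17064116830108136 lat -0.0003051126414761622 F [ 0.4701  0.8627 -0.1763] g -0.0004303666094034339
 joints [-1.3162  0.6587  0.5438  2.0759  0.5006  1.1254 -0.9326]
1468 r 0.04513209035563196 theta 0.3869520196463585
1385 r 0.06211392340422589 theta 0.38721636984055174
0 outer top [356.6627 215.0709] opening top [356.2916 244.147 ] opening bottom [354.9663 347.9903]
0.01 outer top [356.9752 190.5856] opening top [356.6006 219.94  ] opening bottom [355.2627 324.7635]
```

View pics/side8.png

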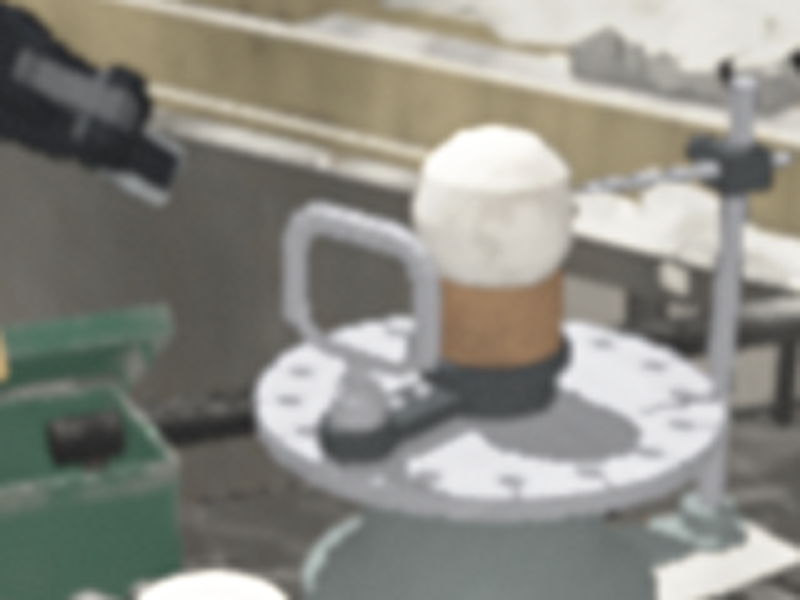

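View pics/top8f.png

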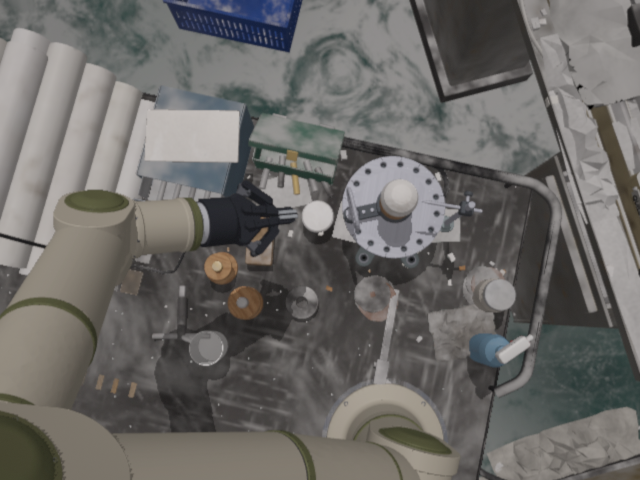

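In the side zoom the ring's top bar at column 358 spans about rows 215 to 243, and the opening's bottom is near row 350. That matches the pin home (215/244/348) and not lifted 10 mm (191/220/325). In the full top view, nothing loose has moved. Letting the arm settle, then handing in.

```bash
python3 -m jog '[[0,0,0,0,0,0,1],[0,0,0,0,0,0,1]]'
python3 - <<'E'
from cell import arm
print(arm.read_state()["contact_force"],arm.finish_job())
E
```

```text
clock: 9.6
eef_pos: [0.431, 0.1736, 0.2446]
eef_rot: [0.46, 0.882, 0.093, 0.048]
contact_force: [-1.0, -0.4, 0.2]
gripper_width: 0.003
the job is handed in; nothing more can be done
[-0.96364733 -0.43313449  0.23976474] None
```

The index arm now stands in the next hole anticlockwise with the pin home, and I handed the job in at about 9.6 s of the 48 s allowed.

I put the closed fingertips through the pull ring from the outer side, leaned out 55°. From inside the ring I lifted the pin about 12 mm, then 1 mm more for the swing. I swung the arm one hole, lowered until the finger carried no load, and backed out along the finger axis.

- **Arm angle:** the two screws on the arm, seen from the top camera, gave 0.387 rad (target 0.3927 ± 0.03).
- **Pin:** the ring's top bar and opening in the side view sat within about 2 px (zoomed), under 1 mm, of where they should be with the pin home. That is about 10 mm below where a pin riding on the plate would hold them.
- **Contact:** contact force is zero within the sensor noise of about 1 N, and the gripper is about 130 mm clear of the ring.
- **Loose things:** by eye in the last top picture, the chucks, plug and sanding block are where they started (the hand partly covers the sanding block); I did not measure them.

No final check failed. Two of the three template matches I used to measure the lift were unreliable. I relied on the third (11.9 mm) and on the roughly 8 N load, which agreed with each other.

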